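# Clear the cheese board and hold the half cheese for the cut

### The job

I want to cut the cheese, so first clear the board: put the used mug, the empty jar and the spatula that lie on it into the blue crate for washing up. Then slide the half cheese into the corner of the board, its flat cut face square against the back rail and its end up to the end stop, and hold it there for my knife with one firm slanting push, into the rail and down onto the board at once, with your hand on the large part of the cheese and well clear of the knife slot. Finish while still holding it like that, do not crush the cheese, and leave the other things on the table alone.

Things in the scene. Friction and masses are not known exactly. Their poses are not given: they have to be found in the camera images.
- corner (a point): inner corner of the fixed cutting board, where the bed's top (28 mm above the table), the back rail's face and the end stop's face meet. Its +x runs squarely into the rail (far side), +y along the rail away from the stop (robot's left; the stop is on the right), z up. The knife slot, a 4 mm gap across the rail with a dark line across the bed, is at y = 35 mm
- bed: the board's flat top slab, 290 x 460 x 22 mm, on 6 mm feet; origin at the centre of its underside, axes as at the corner. Seen from the corner it reaches from x = -265 to +25 mm and y = -30 to +430 mm
- rail: the back rail, 38 mm high above the bed, 25 mm thick (x = 0 to 25 mm from the corner), along the whole far edge; origin on the bed's top at the middle of the board. The end stop, also 38 mm high, fills y = -30 to 0 mm, x = -160 to 0 mm from the corner
- cheese: half a round hard cheese, brown rind, a D from above: radius 80 mm, flat cut face 160 mm long, 62 mm high, 0.54 to 0.72 kg, flat on the bed, too deep to grip. Origin: bottom middle of the cut face; +x points out of that face, +y along it, z up, rind on the -x side. Friction on wood 0.5 to 0.7; a slanting push of 20 to 25 N, more in than down, holds it well; over 80 N crushes it
- cheese_face (a point): centre of the cheese's flat cut face, 31 mm above its underside, which is also the centre of the D's circle; axes as for the cheese. When in place it is on the rail's face, 80 mm from the stop's face
- mug_mid (a point): centre of the used mug, half-way up: brown earthenware mug standing on the board, 62 mm outer diameter, 78 mm high, wall 4 mm, 0.2 kg; z up, its handle sticks out to its own +y by 37 mm
- jar_mid (a point): centre of the empty jar, half-way up: closed greenish glass jar with a steel lid and a paper label, standing on the board, 56 mm diameter, 85 mm high, 0.16 kg; z up
- spatula_grip (a point): grip point on the wooden handle of a spatula lying on the board, 10 mm above what it lies on; spatula 210 mm long along its x axis, round dark wooden handle of 20 mm diameter to -x from 63 mm behind this point to 42 mm ahead of it, then a steel rod and a flat steel blade 90 x 65 mm, whose end is 147 mm ahead of this point; 0.09 kg
- crate_in (a point): centre of the inner floor of the blue plastic crate, 4 mm above the table: open box, outside 300 mm (its x) by 200 mm (its y), walls 4 mm and 75 mm high, fixed, on the table to the robot's right of the board
- crate: the same crate; origin 4 mm below crate_in, same axes
- knife: two-handled cheese knife lying on the table to the left of the board, 400 mm long along its x, 46 mm wide, 24 mm high; not to be moved; origin at the centre of its underside
- mill: dark wooden pepper mill on the table, 52 mm diameter, 140 mm high, not to be moved; origin at the centre of its foot, beyond the crate on the robot's right
- clean_mug: a larger clean mug standing on the table (not on the board), 76 mm diameter, 90 mm high, not to be moved; origin at the centre of its foot
- mug: the used mug of mug_mid; origin at the centre of its foot
- jar: the empty jar of jar_mid; origin at the centre of its foot
- spatula: the spatula of spatula_grip; origin at the middle of its length, on its underside

How it is judged (in metres and radians):
On the way, in this order (a step that is already met when the one before it is completed fails the run):
1. the mug, the jar and the spatula are all in the crate, let go and at rest (x of mug_mid in the frame of crate between -0.145 and 0.145 m and y of mug_mid in the frame of crate between -0.095 and 0.095 m and z of mug_mid in the frame of crate between 0 and 0.09 m and x of jar_mid in the frame of crate between -0.145 and 0.145 m and y of jar_mid in the frame of crate between -0.095 and 0.095 m and z of jar_mid in the frame of crate between 0 and 0.09 m and x of spatula_grip in the frame of crate between -0.145 and 0.145 m and y of spatula_grip in the frame of crate between -0.095 and 0.095 m and z of spatula_grip in the frame of crate between 0 and 0.08 m and x of spatula in the frame of crate between -0.145 and 0.145 m and y of spatula in the frame of crate between -0.095 and 0.095 m and contact force between the fingers and mug below 0.1 N and linear speed of each of mug, jar, spatula below 0.05 m/s and contact force between the fingers and jar below 0.1 N and contact force between the fingers and spatula below 0.1 N), for 0.2 s.
2. the cheese lies in the corner, flat face on the rail and end at the stop (x of cheese_face in the frame of corner between -0.004 and 0.004 m and y of cheese_face in the frame of corner between 0.076 and 0.085 m and z of cheese_face in the frame of corner between 0.026 and 0.035 m and angle between the x axis of cheese and the x axis of corner, either way round below 0.05 rad and angle between cheese_face's own z axis and vertical below 0.05 rad), for 0.2 s.
At the end, for the whole second after the job is handed in: Mug, jar, spatula in the crate. Cheese flat on the bed, cut face on the rail (4 mm, 0.05 rad), end within 5 mm of the stop, at rest, held by the robot: over 3 N on the rail and 9.5 N on the bed (weight 5.3 to 7.1 N), grasp point 25 mm or more clear of the knife slot, on the large part's side (all of step 2 and x of mug_mid in the frame of crate between -0.145 and 0.145 m and y of mug_mid in the frame of crate between -0.095 and 0.095 m and z of mug_mid in the frame of crate between 0 and 0.09 m and x of jar_mid in the frame of crate between -0.145 and 0.145 m and y of jar_mid in the frame of crate between -0.095 and 0.095 m and z of jar_mid in the frame of crate between 0 and 0.09 m and x of spatula_grip in the frame of crate between -0.145 and 0.145 m and y of spatula_grip in the frame of crate between -0.095 and 0.095 m and z of spatula_grip in the frame of crate between 0 and 0.08 m and x of spatula in the frame of crate between -0.145 and 0.145 m and y of spatula in the frame of crate between -0.095 and 0.095 m and contact force between cheese and rail above 3 N and contact force between cheese and bed above 9.5 N and contact force between any of the fingers, the arm and cheese above 4 N and y of the grasp point in the frame of corner above 0.06 m and linear speed of cheese below 0.01 m/s); the arm keeps its last pose, push and grip.
It fails at once if the cheese is crushed (hand force above 80 N) (contact force between any of the fingers, the arm and cheese above 80 N).
It fails at once if the cheese is tipped over (tilted more than 0.5 rad) (angle between cheese_face's own z axis and vertical above 0.5 rad).
It fails at once if the knife is moved more than 30 mm (distance of knife from where it was at the start of the episode above 0.03 m).
It fails at once if the pepper mill is moved more than 30 mm (distance of mill from where it was at the start of the episode above 0.03 m).
It fails at once if the clean mug is moved more than 30 mm (distance of clean_mug from where it was at the start of the episode above 0.03 m).
It also fails if it takes over 72 s, if anything falls off the work surface, if the arm or the gripper's body presses on something with over 40 N, if the wrist force passes 120 N, or if a joint passes its speed limit or range.

### The arm

A 7-joint arm with a two-finger parallel gripper is mounted at the origin on the work surface. World frame = base frame: x ahead of the robot, y to its left, z up, the work surface at z = 0. Lengths are in mm, angles in rad, forces in N, time in s.
With the tool pointing down it reaches from about 400 to 875 mm from the base axis. Payload 6.5 kg.
Tool frame: the origin (TCP) lies midway between the tips of the shut fingers; the grasp point (between the pads) lies 19 mm behind it; x points along the fingers, y is the direction in which the jaws open and shut, and the axes are right-handed (so a half turn about x gives the same grasp; the last joint's range is limited). The gripper opens to 88 mm and grips with 3 to 60 N. Pads are 18 mm wide; open, the fingers measure 123 mm over their backs; the gripper's body (75 mm by 187 mm) begins 45 mm behind the grasp point.
Start: joints at [-1.411, 0.536, -0.004, 1.538, 0.003, 1.067, -0.071], TCP at [145.522, 633.493, 238.716] pointing down, gripper open.
Joint ranges: [-2.7, 2.7], [-0.37, 2.16], [-1.27, 1.26], [0.24, 2.4], [-1.31, 4.45], [0.19, 1.91], [-2.76, 2.76]. Speed limits (rad/s): [2.39, 2.39, 3.14, 3.14, 3.14, 3.14, 3.14].

### API

Orientations are given as a unit quaternion [x, y, z, w].
In Python, from station import env, vision gives the robot as it stands.
- The arm moves only by the tool servo_tool, never from a script. Its argument "motion" is a list of rows, each a list of 3 entries, a list of its own where there are three numbers: the shift along the tool's x, y, z in mm, then the turn, a rotation vector about the tool's x, y, z in degrees, then the gripper command: -1 is fully open, 1 is shut, values between are in proportion. In form: [[[tx, ty, tz], [rx, ry, rz], grip], ...]. A call has 1 to 10 rows; each row is the pose to reach, as a shift and turn from the pose commanded when the call began, along the tool's axes at that moment; what a row does not reach only later rows make up. A row lasts 1/12 s, in which the tool goes at most 41.7 mm and 7.16 degrees, less where a joint would pass 70% of its speed; a pose out of reach is approached as far as the arm can. A call with a gripper value outside its range is refused whole. The fingers move at their own pace and stop on an object; "squeeze" is the grip in N (left out, the last holds). Time passes only in rows, so rows that repeat a pose let the fingers close. It gives the time, the measured TCP pose, the force and the opening at its end, in the units of the state.
- env.state(): the state, without advancing time (a new reading comes with each control period).
- vision.snapshot(name): name is "side" or "top"; returns (picture, depth): 384x512x3 uint8, red, green, blue; 384x512 float32, mm along the optical axis (not along the pixel's ray), 0 where there is no reading.
- vision.camera_model(name): a dict with "intrinsics" (3x3 intrinsics, pixels), "R" (3x3) and "t" (3): a world point X has camera coordinates R X + t. Camera axes: x right, y down, z forward; pixel columns grow to the right and rows downward; lengths in mm; the calibration is good to about 2 mm. A picture is of the moment at which its call begins. camera_model takes no time and is no camera call.
- env.hand_in(): hands the job in, once; it reports no verdict.
The state is a dict: "time_s": time; "q": joint angles; "joint_velocities": joint speeds; "tau": joint torques, N m; "eef_pos": TCP position; "orientation": TCP orientation; "wrist_force": force on the tool from outside, world axes, zero at the start; "moment": the same for the moment, N m; "finger_gap": opening from 0.0 (shut) to 1.0 (fully open).
Only numpy, scipy, OpenCV 4.12 (cv2) and the standard library are available. Lean on these libraries where they do the work, as an engineer would, in place of code of your own. Each camera call takes 0.05 s, during which the arm holds its last target.

## Working session

There is one attempt and no reset: what is moved stays moved. The work goes in short steps, Python scripts to look and compute and a tool call to move; the robot and the scene stay as the last step left them, time stands still between calls to the robot, and variables do not carry over. Pictures are saved under pics/ and viewed, and the job is handed in when it is done.

Besides the shell and the picture viewer there is one more tool, called after ">>>" as a command line: name --argument value ..., lists and objects as JSON in quotes. servo_tool: Moves the arm, as the interface text tells. Its arguments: {"type":"object","properties":{"motion":{"type":"array","items":{"type":"array"}},"squeeze":{"type":"number"}},"required":["motion"]}

```bash
ls; mkdir -p pics; python3 - <<'E'
from station import env, vision
import cv2,numpy as np
print(env.state())
for n in("top","side"):
    p,d=vision.snapshot(n); np.savez(f"pics/{n}0.npz",p=p,d=d)
    cv2.imwrite(f"pics/{n}0.png",cv2.resize(p[:,:,::-1],(800,600),interpolation=cv2.INTER_CUBIC))
    m=vision.camera_model(n);print(n,m)
E
```

```text
pics
{'time_s': 0.0, 'q': array([-1.41122409,  0.53715154, -0.00447407,  1.53886234,  0.00261859,
        1.06734864, -0.07119883]), 'joint_velocities': array([ 0.00028606,  0.00099717, -0.0014587 ,  0.00117244, -0.00120957,
       -0.00143711,  0.00122553]), 'tau': array([ 4.17377742e-04, -5.70979679e+01,  9.91395302e-01, -2.51614094e+01,
       -5.61148545e-02,  1.77998096e-02,  1.60669160e-04]), 'eef_pos': array([145.36925551, 632.890035  , 237.85245923]), 'orientation': array([ 0.07899038,  0.70263555, -0.08023671,  0.70258514]), 'wrist_force': array([-0.2940785 , -0.60550632,  0.33797669]), 'moment': array([-0.00038292, -0.0073424 , -0.03497167]), 'finger_gap': 1.0004442116477934}
top {'intrinsics': array([[377.80322068,   0.        , 251.646537  ],
       [  0.        , 377.80322068, 193.02689172],
       [  0.        ,   0.        ,   1.        ]]), 'R': array([[ 0.02653562, -0.99960348, -0.00942019],
       [-0.98461507, -0.0245073 , -0.17301025],
       [ 0.17271079,  0.01386619, -0.98487497]]), 't': array([   8.1227785 ,  473.8890772 , 1091.36922604])}
side {'intrinsics': array([[387.6962107 ,   0.        , 253.2393098 ],
       [  0.        , 387.6962107 , 194.41834716],
       [  0.        ,   0.        ,   1.        ]]), 'R': array([[-0.9727969 , -0.23163534,  0.00335561],
       [-0.17971683,  0.74545665, -0.64186934],
       [ 0.14617816, -0.62501157, -0.76680668]]), 't': array([ 478.34685475,  127.2203295 , 1078.03365357])}
```

View pics/top0.png

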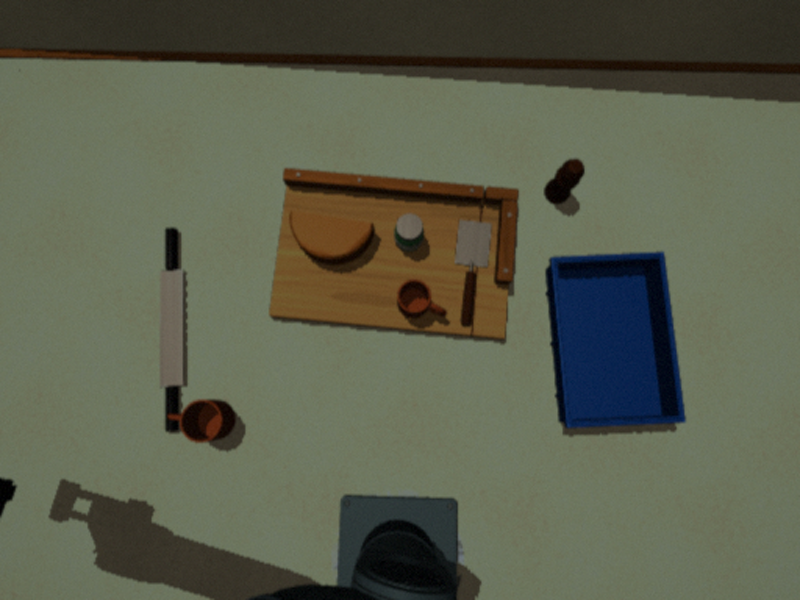

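View pics/side0.png

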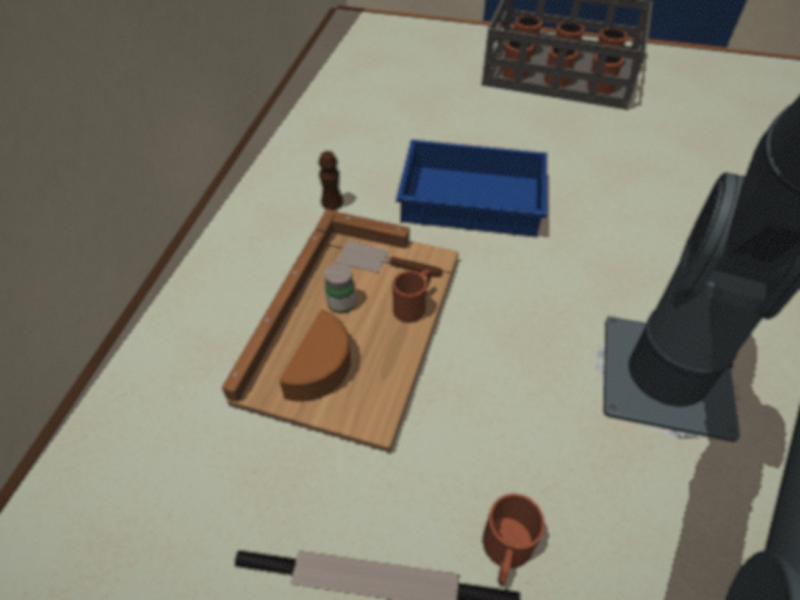

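```bash
cat > h.py <<'E'
import numpy as np,cv2
from station import env,vision
def ray(n,u,v,z):
    m=vision.camera_model(n);K,R,t=map(np.array,(m["intrinsics"],m["R"],m["t"]))
    c=-R.T@t; d=R.T@np.linalg.inv(K)@np.array([u,v,1.]); return c+d*(z-c[2])/d[2]
def proj(n,X):
    m=vision.camera_model(n); p=np.array(m["intrinsics"])@(np.array(m["R"])@np.array(X,float)+m["t"]); return p[:2]/p[2]
def cloud(n,d):
    m=vision.camera_model(n);K,R,t=map(np.array,(m["intrinsics"],m["R"],m["t"]))
    v,u=np.mgrid[:384,:512]; P=np.stack([(u-K[0,2])/K[0,0]*d,(v-K[1,2])/K[1,1]*d,d],-1)
    return (P-t)@R
def crop(p,u0,v0,w,h,s,f):
    c=cv2.resize(p[v0:v0+h,u0:u0+w,::-1],None,fx=s,fy=s,interpolation=cv2.INTER_CUBIC)
    c=cv2.convertScaleAbs(c,alpha=1.5)
    for i in range(0,w,20): cv2.putText(c,str(u0+i),(i*s,10),0,.35,(255,255,255),1); cv2.line(c,(i*s,12),(i*s,18),(255,255,255),1)
    for i in range(0,h,20): cv2.putText(c,str(v0+i),(0,i*s+4),0,.35,(255,255,255),1)
    cv2.imwrite(f,c)
E
python3 - <<'E'
from h import *
a=np.load("pics/top0.npz");crop(a['p'],168,100,172,125,4,"pics/t1.png");crop(a['p'],335,90,110,190,3,"pics/t2.png")
a=np.load("pics/side0.npz");crop(a['p'],135,125,170,170,3,"pics/s1.png")
E
```

```text
(no output)
```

View pics/t1.png

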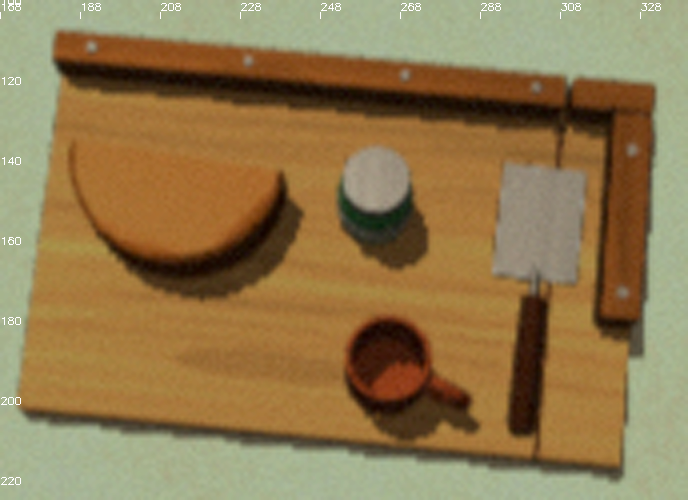

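View pics/t2.png

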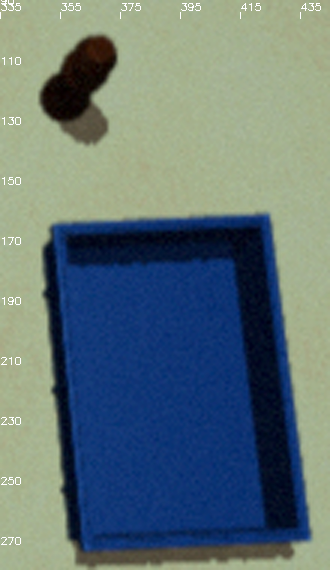

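View pics/s1.png

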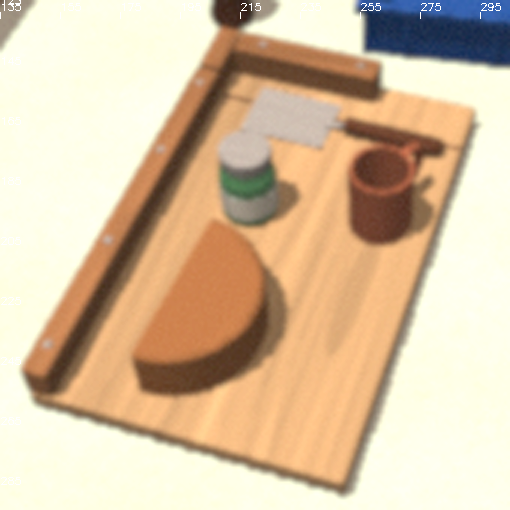

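```bash
python3 - <<'E'
from h import *
def T(x,y,z): return np.round(ray("top",168+x/4,100+y/4,z),1)
for n,a in dict(railfarL=(56,32,66),railfarR=(654,86,66),stopnearR=(637,320,66),stopnearL=(600,317,66),incorner=(612,108,66),bednL=(20,410,28),bednR=(618,467,28),jar=(376,180,113),mug=(388,360,106),handle=(465,398,70),spe=(521,430,38),spf=(533,298,38),b1=(503,165,30),b2=(585,172,30),b3=(577,283,30),b4=(494,274,30),ch1=(70,142,90),ch2=(280,172,90)).items(): print(n,T(*a))
for a in [(52,226),(269,215),(309,538),(86,549)]: print("crate",np.round(ray("top",335+a[0]/3,90+a[1]/3,75),1))
def S(x,y,z): return np.round(ray("side",135+x/3,125+y/3,z),1)
print("side jar",S(245,152,113),"mug",S(382,170,106),"ch",S(213,222,90),S(135,358,90),"sp",S(440,147,38),S(348,125,38))
d=np.load("pics/top0.npz")["d"];P=cloud("top",d)
for u,v in [(262,145),(301,206),(301,175),(215,150),(200,150),(299,150),(240,190),(390,220)]: print(u,v,np.round(P[v,u],1))
# cheese points by height
d2=np.load("pics/side0.npz")["d"];P2=cloud("side",d2)
for PP in(P,P2):
    m=(abs(PP[...,2]-90)<5)&(PP[...,0]>400)&(PP[...,0]<700)
    Q=PP[m][:,:2]; Q=Q[(Q[:,1]>50)] ; print(len(Q),Q.min(0),Q.max(0)); r=cv2.minAreaRect(Q.astype(np.float32)); print(r, cv2.boxPoints(r))
E
```

```text
railfarL [727.8 239.9  66. ]
railfarR [ 694.9 -215.8   66. ]
stopnearR [ 513.7 -201.5   66. ]
stopnearL [ 515.3 -174.4   66. ]
incorner [ 676.7 -184.    66. ]
bednL [440.8 257.7  28. ]
bednR [ 409.  -193.6   28. ]
jar [601.5  -6.7 113. ]
mug [471.8 -18.1 106. ]
handle [451.7 -75.5  70. ]
spe [ 433.7 -119.8   38. ]
spf [ 534.8 -128.4   38. ]
b1 [ 641.7 -105.7   30. ]
b2 [ 637.5 -169.1   30. ]
b3 [ 549.2 -162.8   30. ]
b4 [554.7 -99.4  30. ]
ch1 [632.5 219.4  90. ]
ch2 [613.1  63.6  90. ]
crate [ 557.6 -273.7   75. ]
crate [ 573.8 -485.8   75. ]
crate [ 264.1 -506.7   75. ]
crate [ 248.5 -299.3   75. ]
side jar [5.966e+02 5.000e-01 1.130e+02] mug [469.4 -13.6 106. ] ch [607.4  70.   90. ] [625.4 223.5  90. ] sp [ 430.6 -117.9   38. ] [ 529.  -126.1   38. ]
262 145 [601.1  -6.7 114.5]
301 206 [ 439.7 -129.    29.3]
301 175 [ 532.2 -127.1   42.7]
215 150 [590.2 130.3  89.9]
200 150 [588.9 174.2  90.8]
299 150 [ 614.6 -122.3   27.8]
240 190 [484.5  56.2  27.2]
390 220 [ 407.3 -403.9    2. ]
1111 [544.99433287  63.59324061] [632.27089357 221.31112051]
((584.5408935546875, 146.67388916015625), (159.09498596191406, 80.59984588623047), 82.87125396728516) [[534.6807   72.7425 ]
 [614.65753  62.74012]
 [634.40106 220.60529]
 [554.42426 230.60767]]
1188 [542.51058002  63.47931573] [631.35713205 221.87262156]
((582.78271484375, 147.05484008789062), (158.0767059326172, 80.0333023071289), 82.07064819335938) [[532.2452   74.29255]
 [611.51324  63.25181]
 [633.32025 219.81714]
 [554.0522  230.85788]]
```

```bash
cat >> h.py <<'E'
from scipy.spatial.transform import Rotation as Ro
def plan(tgt,jaw,tilt=0.,ref=None):
    """TCP target mm, jaw dir yaw deg (world), tilt deg about jaw axis; prints the shift/turn in tool axes"""
    s=env.state(); R0=Ro.from_quat(s["orientation"]); p=s["eef_pos"]
    best=None
    for k in (0,180):
        a=np.radians(jaw+k); x=np.array([0,0,-1.]); y=np.array([np.cos(a),np.sin(a),0]); 
        R1=Ro.from_matrix(np.stack([x,y,np.cross(x,y)],1))*Ro.from_rotvec([0,np.radians(tilt if k==0 else -tilt),0])
        rv=(R0.inv()*R1).as_rotvec(degrees=True)
        if best is None or np.linalg.norm(rv)<np.linalg.norm(best): best=rv
    sh=R0.inv().apply(np.array(tgt)-p)
    print("t",round(s["time_s"],2),"pos",np.round(p,1),"F",np.round(s["wrist_force"],1),"gap",round(s["finger_gap"],3),"SHIFT",np.round(sh,1),"TURN",np.round(best,2),"dist",round(float(np.linalg.norm(sh))))
E
python3 - <<'E'
from h import *
for n in("top","side"):
    P=cloud(n,np.load(f"pics/{n}0.npz")["d"])
    X,Y,Z=P[...,0],P[...,1],P[...,2]
    for nm,c,lo,hi in(("jar",(599,-3),109,118),("mug",(470,-16),100,110),("spat",(485,-124),34,46)):
        m=(np.hypot(X-c[0],Y-c[1])<(45 if nm!="spat" else 62))&(Z>lo)&(Z<hi); q=P[m]
        r=cv2.minAreaRect(q[:,:2].astype(np.float32)); print(n,nm,m.sum(),q.mean(0).round(1),np.round(r[0],1),np.round(r[1],1),round(r[2],1))
    m=(X<590)&(X>230)&(Y<-250)&(Y>-520)&(Z>66)&(Z<85);r=cv2.minAreaRect(P[m][:,:2].astype(np.float32));print("crate",r,P[m][:,2].mean())
s=env.state();print(Ro.from_quat(s["orientation"]).as_matrix().round(3))
plan((471,-16,170),-20)
plan((471,-16,170),0)
E
```

```text
top jar 219 [601.6  -5.  113. ] [601.6  -5.6] [47.2 48.5] 55.4
top mug 108 [472.9 -16.7 105.2] [473.4 -16.5] [60.6 60.7] 23.6
top spat 149 [ 485.1 -122.6   42.6] [ 487.3 -123.7] [ 61.6 105.4] 57.2
crate ((410.9142761230469, -390.51690673828125), (316.04827880859375, 216.11888122558594), 4.026791572570801) 73.6606718999973
side jar 164 [599.5  -5.4 111.3] [600.8  -6. ] [46.7 46.3] 61.1
side mug 110 [471.4 -16.9 103.4] [470.9 -18.3] [61.2 59.1] 76.5
side spat 157 [ 486.1 -122.    41.7] [ 483.7 -127.7] [ 61.  107.6] 60.2
crate ((408.20318603515625, -391.33404541015625), (315.65802001953125, 223.7529296875), 4.379644393920898) 72.01013736926875
[[-0.     0.224  0.975]
 [-0.002  0.975 -0.224]
 [-1.    -0.002  0.   ]]
t 0.1 pos [145.4 633.  237.9] F [-0.9  0.1  0.7] gap 1.0 SHIFT [  68.9 -559.5  462.6] TURN [-8.293e+01 -6.000e-02  8.000e-02] dist 729
t 0.1 pos [145.4 633.  237.9] F [-0.9  0.1  0.7] gap 1.0 SHIFT [  68.9 -559.5  462.6] TURN [7.707e+01 6.000e-02 7.000e-02] dist 729
```

>>> servo_tool --motion '[[[50,-560,463],[87,0,0],-1],[[50,-560,463],[87,0,0],-1],[[50,-560,463],[87,0,0],-1],[[50,-560,463],[87,0,0],-1],[[50,-560,463],[87,0,0],-1],[[50,-560,463],[87,0,0],-1],[[50,-560,463],[87,0,0],-1],[[50,-560,463],[87,0,0],-1],[[50,-560,463],[87,0,0],-1],[[50,-560,463],[87,0,0],-1]]' --squeeze 15

```text
time_s: 0.93
eef_pos: [332.2, 260.0, 210.0]
orientation: [0.477, 0.522, -0.477, 0.522]
wrist_force: [0.6, -0.0, -0.2]
finger_gap: 1.0
```

```bash
python3 -c "
from h import *
plan((472,-17,170),-10)"
```

```text
t 0.93 pos [332.2 260.  210. ] F [ 0.6 -0.  -0.2] gap 1.0 SHIFT [ 39.9 114.5 288.4] TURN [ 1.511e+01 -1.000e-02  1.000e-02] dist 313
```

>>> servo_tool --motion '[[[40,114.5,288.5],[15,0,0],-1],[[40,114.5,288.5],[15,0,0],-1],[[40,114.5,288.5],[15,0,0],-1],[[40,114.5,288.5],[15,0,0],-1],[[40,114.5,288.5],[15,0,0],-1],[[40,114.5,288.5],[15,0,0],-1],[[40,114.5,288.5],[15,0,0],-1],[[40,114.5,288.5],[15,0,0],-1],[[40,114.5,288.5],[15,0,0],-1],[[40,114.5,288.5],[15,0,0],-1]]'

```text
time_s: 1.77
eef_pos: [473.1, -15.5, 169.7]
orientation: [-0.54, -0.456, 0.541, -0.456]
wrist_force: [-0.4, -0.3, -0.3]
finger_gap: 1.003
```

```bash
python3 -c "
from h import *
plan((472,-17,57),-10)"
```

```text
t 1.77 pos [473.1 -15.5 169.7] F [-0.4 -0.3 -0.3] gap 1.003 SHIFT [112.7  -0.7   1.6] TURN [0.28 0.04 0.05] dist 113
```

Down, then grip the mug.

>>> servo_tool --motion '[[[40,-0.7,1.6],[0,0,0],-1],[[75,-0.7,1.6],[0,0,0],-1],[[100,-0.7,1.6],[0,0,0],-1],[[112,-0.7,1.6],[0,0,0],-1],[[112,-0.7,1.6],[0,0,0],1],[[112,-0.7,1.6],[0,0,0],1],[[112,-0.7,1.6],[0,0,0],1],[[112,-0.7,1.6],[0,0,0],1],[[112,-0.7,1.6],[0,0,0],1],[[112,-0.7,1.6],[0,0,0],1]]'

```text
time_s: 2.6
eef_pos: [473.6, -15.3, 59.3]
orientation: [0.541, 0.456, -0.539, 0.457]
wrist_force: [0.5, 2.4, 6.8]
finger_gap: 0.706
```

```bash
python3 -c "
from h import *
plan((477,-331,180),0)"
```

```text
t 2.6 pos [473.6 -15.3  59.3] F [0.5 2.4 6.8] gap 0.706 SHIFT [-121.    55.9  310.7] TURN [-9.53 -0.06 -0.15] dist 338
```

>>> servo_tool --motion '[[[-40,0,0],[0,0,0],1],[[-80,0,0],[0,0,0],1],[[-110,0,0],[0,0,0],1],[[-120,20,120],[-3,0,0],1],[[-121,56,311],[-9.5,0,0],1],[[-121,56,311],[-9.5,0,0],1],[[-121,56,311],[-9.5,0,0],1],[[-121,56,311],[-9.5,0,0],1],[[-121,56,311],[-9.5,0,0],1],[[-121,56,311],[-9.5,0,0],1]]'

```text
time_s: 3.43
eef_pos: [474.8, -307.2, 178.5]
orientation: [0.5, 0.5, -0.5, 0.5]
wrist_force: [2.2, -0.3, -2.2]
finger_gap: 0.711
```

```bash
python3 -c "
from h import *
plan((477,-331,36),0)
p,d=vision.snapshot('top');crop(p,168,100,300,190,2,'pics/t3.png')"
```

```text
t 3.43 pos [ 474.8 -307.2  178.5] F [ 2.2 -0.3 -2.2] gap 0.711 SHIFT [142.5   2.3  23.8] TURN [-0.06 -0.03  0.02] dist 145
```

View pics/t3.png

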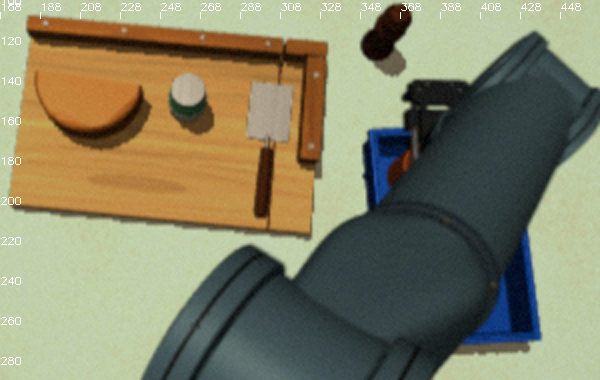

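>>> servo_tool --motion '[[[0,2,24],[0,0,0],1],[[40,2,24],[0,0,0],1],[[80,2,24],[0,0,0],1],[[115,2,24],[0,0,0],1],[[130,2,24],[0,0,0],1],[[138,2,24],[0,0,0],1],[[141.5,2,24],[0,0,0],1],[[141.5,2,24],[0,0,0],-1],[[141.5,2,24],[0,0,0],-1],[[141.5,2,24],[0,0,0],-1]]'

```text
time_s: 4.32
eef_pos: [478.8, -330.3, 38.6]
orientation: [0.5, 0.499, -0.5, 0.501]
wrist_force: [-0.3, 0.2, 0.6]
finger_gap: 0.912
```

>>> servo_tool --motion '[[[0,0,0],[0,0,0],-1],[[0,0,0],[0,0,0],-1],[[-25,0,0],[0,0,0],-1],[[-60,0,0],[0,0,0],-1],[[-100,0,0],[0,0,0],-1],[[-140,0,0],[0,0,0],-1],[[-140,0,0],[0,0,0],-1]]'

```text
time_s: 4.9
eef_pos: [481.0, -332.8, 184.7]
orientation: [0.502, 0.495, -0.499, 0.504]
wrist_force: [0.7, -1.3, 0.6]
finger_gap: 1.002
```

```bash
python3 -c "
from h import *
plan((496,-124,150),85)
print(env.state()['q'].round(2))
p,d=vision.snapshot('top');crop(p,335,90,130,190,3,'pics/t4.png')
p,d=vision.snapshot('side');crop(p,135,70,300,190,2,'pics/s4.png')"
```

```text
t 4.9 pos [ 481.  -332.8  184.7] F [ 0.7 -1.3  0.6] gap 1.002 SHIFT [  33.6   14.2 -209. ] TURN [-85.1    0.74  -0.25] dist 212
[ 0.13  0.53  0.54  1.8  -0.34  0.89  0.82]
```

View pics/s4.png

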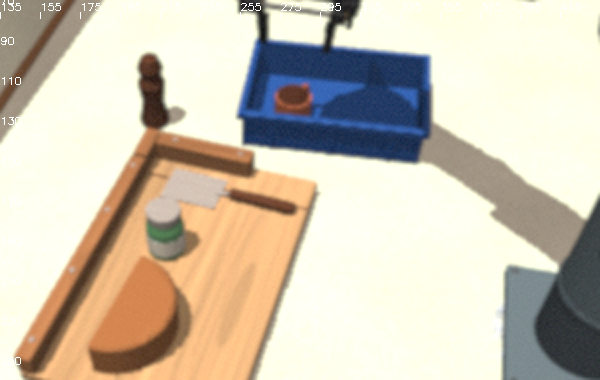

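>>> servo_tool --motion '[[[33,14,-209],[-85,0.7,0],-1],[[33,14,-209],[-85,0.7,0],-1],[[33,14,-209],[-85,0.7,0],-1],[[33,14,-209],[-85,0.7,0],-1],[[33,14,-209],[-85,0.7,0],-1],[[33,14,-209],[-85,0.7,0],-1],[[33,14,-209],[-85,0.7,0],-1],[[33,14,-209],[-85,0.7,0],-1],[[33,14,-209],[-85,0.7,0],-1],[[33,14,-209],[-85,0.7,0],-1]]'

```text
time_s: 5.83
eef_pos: [490.6, -120.0, 142.5]
orientation: [0.113, 0.702, -0.108, 0.695]
wrist_force: [0.2, -0.2, -0.5]
finger_gap: 0.999
```

>>> servo_tool --motion '[[[0,0,0],[-14,0,0],-1],[[0,0,0],[-14,0,0],-1],[[0,0,0],[-14,0,0],-1]]'

```text
time_s: 6.08
eef_pos: [490.7, -120.3, 142.6]
orientation: [0.029, 0.71, -0.023, 0.704]
wrist_force: [-0.9, 0.5, 0.5]
finger_gap: 1.004
```

```bash
python3 -c "
from h import *
plan((496,-124,32),85)"
```

```text
t 6.08 pos [ 490.7 -120.3  142.6] F [-0.9  0.5  0.5] gap 1.004 SHIFT [110.5  -4.2   6.6] TURN [ 0.8  -0.5  -0.46] dist 111
```

>>> servo_tool --motion '[[[40,-4,6.5],[0.8,-0.5,-0.5],-1],[[75,-4,6.5],[0.8,-0.5,-0.5],-1],[[95,-4,6.5],[0.8,-0.5,-0.5],-1],[[105,-4,6.5],[0.8,-0.5,-0.5],-1],[[110,-4,6.5],[0.8,-0.5,-0.5],-1],[[110,-4,6.5],[0.8,-0.5,-0.5],-1]]'

```text
time_s: 6.58
eef_pos: [496.8, -124.1, 33.1]
orientation: [0.032, 0.706, -0.033, 0.707]
wrist_force: [-0.1, -0.7, 0.3]
finger_gap: 0.999
```

>>> servo_tool --motion '[[[0,0,0],[0,0,0],1],[[0,0,0],[0,0,0],1],[[0,0,0],[0,0,0],1],[[0,0,0],[0,0,0],1],[[0,0,0],[0,0,0],1],[[0,0,0],[0,0,0],1],[[0,0,0],[0,0,0],1],[[0,0,0],[0,0,0],1]]' --squeeze 25

```text
time_s: 7.25
eef_pos: [497.4, -124.2, 33.9]
orientation: [0.032, 0.705, -0.033, 0.707]
wrist_force: [0.4, 0.2, 0.1]
finger_gap: 0.421
```

```bash
python3 -c "
from h import *
plan((496,-124,170),94.3)
plan((373,-446,170),94.3)"
```

```text
t 7.25 pos [ 497.4 -124.2   33.9] F [0.4 0.2 0.1] gap 0.421 SHIFT [-1.361e+02 -1.000e-01 -1.100e+00] TURN [-9.54  0.15  0.09] dist 136
t 7.25 pos [ 497.4 -124.2   33.9] F [0.4 0.2 0.1] gap 0.421 SHIFT [-135.9 -332.   -94.1] TURN [-9.54  0.15  0.09] dist 371
```

>>> servo_tool --motion '[[[2,0,0],[0,0,0],1],[[2,0,0],[0,0,0],1],[[2,0,0],[0,0,0],1],[[2,0,0],[0,0,0],1],[[2,0,0],[0,0,0],1],[[2,0,0],[0,0,0],1],[[2,0,0],[0,0,0],1]]'

```text
time_s: 7.83
eef_pos: [497.3, -124.2, 31.8]
orientation: [0.032, 0.706, -0.033, 0.707]
wrist_force: [0.3, 0.1, -1.0]
finger_gap: 0.205
```

>>> servo_tool --motion '[[[-40,0,0],[0,0,0],1],[[-80,0,0],[0,0,0],1],[[-115,0,0],[0,0,0],1],[[-138,-40,0],[-4,0,0],1],[[-138,-332,-94],[-9.5,0,0],1],[[-138,-332,-94],[-9.5,0,0],1],[[-138,-332,-94],[-9.5,0,0],1],[[-138,-332,-94],[-9.5,0,0],1],[[-138,-332,-94],[-9.5,0,0],1],[[-138,-332,-94],[-9.5,0,0],1]]'

```text
time_s: 8.67
eef_pos: [395.4, -391.9, 169.7]
orientation: [-0.027, 0.706, 0.026, 0.707]
wrist_force: [0.6, -0.2, -0.6]
finger_gap: 0.208
```

>>> servo_tool --motion '[[[0,-87,-20],[0,0,0],1],[[0,-87,-20],[0,0,0],1],[[0,-87,-20],[0,0,0],1],[[0,-87,-20],[0,0,0],1]]'

```text
time_s: 9.0
eef_pos: [381.0, -481.8, 169.5]
orientation: [-0.026, 0.706, 0.023, 0.707]
wrist_force: [0.5, 0.3, -0.7]
finger_gap: 0.209
```

```bash
python3 -c "
from h import *
plan((373,-446,20),94.3)
p,d=vision.snapshot('side');crop(p,135,70,300,190,2,'pics/s5.png')"
```

```text
t 9.0 pos [ 381.  -481.8  169.5] F [ 0.5  0.3 -0.7] gap 0.209 SHIFT [149.4  36.8  -5.7] TURN [-0.34  0.07  0.2 ] dist 154
```

View pics/s5.png

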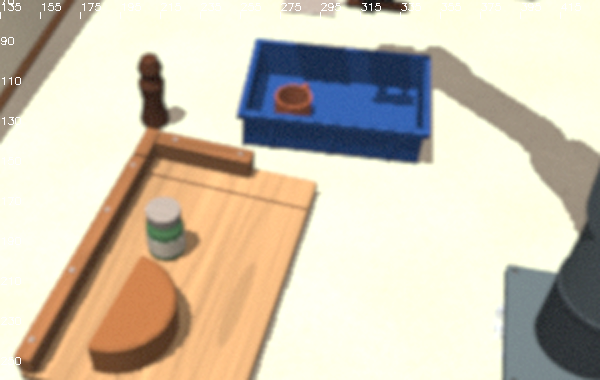

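>>> servo_tool --motion '[[[10,37,-6],[0,0,0],1],[[50,37,-6],[0,0,0],1],[[90,37,-6],[0,0,0],1],[[120,37,-6],[0,0,0],1],[[140,37,-6],[0,0,0],1],[[147,37,-6],[0,0,0],1],[[147,37,-6],[0,0,0],1]]'

```text
time_s: 9.63
eef_pos: [374.9, -439.4, 21.2]
orientation: [-0.026, 0.706, 0.028, 0.707]
wrist_force: [1.0, -0.3, -0.2]
finger_gap: 0.209
```

```bash
python3 -c "
from h import *
plan((373,-446,18),94.3)"
```

```text
t 9.63 pos [ 374.9 -439.4   21.2] F [ 1.  -0.3 -0.2] gap 0.209 SHIFT [ 3.2 -6.5 -2.4] TURN [ 0.1   0.03 -0.11] dist 8
```

>>> servo_tool --motion '[[[3,-3,-2],[0,0,0],1],[[3,-3,-2],[0,0,0],0.3],[[3,-3,-2],[0,0,0],0.3],[[3,-3,-2],[0,0,0],0.3],[[3,-3,-2],[0,0,0],0.3],[[-30,-3,-2],[0,0,0],0.3],[[-70,-3,-2],[0,0,0],0.3],[[-110,-3,-2],[0,0,0],0.3],[[-150,-3,-2],[0,0,0],0.3],[[-150,-3,-2],[0,0,0],-1]]'

```text
time_s: 10.47
eef_pos: [375.6, -449.1, 180.9]
orientation: [-0.03, 0.703, 0.022, 0.711]
wrist_force: [0.7, -0.8, -0.3]
finger_gap: 0.401
```

```bash
python3 -c "
from h import *
plan((600.5,-5.5,170),0)
p,d=vision.snapshot('top');crop(p,335,140,130,145,4,'pics/t6.png')
p,d=vision.snapshot('side');crop(p,235,70,120,90,4,'pics/s6.png')"
```

```text
t 10.47 pos [ 375.6 -449.1  180.9] F [ 0.7 -0.8 -0.3] gap 0.401 SHIFT [  8.6 426.  256.9] TURN [-8.577e+01 -1.000e-02  1.020e+00] dist 497
```

View pics/s6.png

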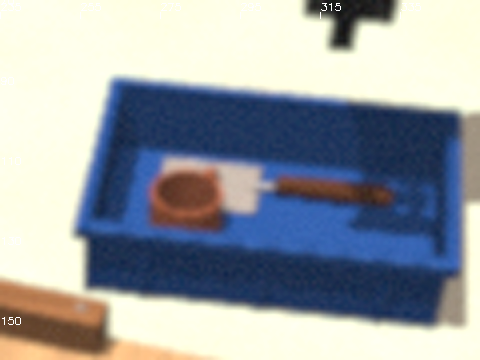

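>>> servo_tool --motion '[[[0,426,257],[94,0,1],-1],[[0,426,257],[94,0,1],-1],[[0,426,257],[94,0,1],-1],[[0,426,257],[94,0,1],-1],[[0,426,257],[94,0,1],-1],[[0,426,257],[94,0,1],-1],[[0,426,257],[94,0,1],-1],[[0,426,257],[94,0,1],-1],[[0,426,257],[94,0,1],-1],[[0,426,257],[94,0,1],-1]]'

```text
time_s: 11.4
eef_pos: [557.1, -77.6, 170.9]
orientation: [0.392, 0.591, -0.384, 0.591]
wrist_force: [0.8, -0.4, 0.1]
finger_gap: 0.998
```

```bash
python3 -c "
from h import *
plan((600.5,-5.5,150),0);print(env.state()['q'].round(2))"
```

```text
t 11.4 pos [557.1 -77.6 170.9] F [ 0.8 -0.4  0.1] gap 0.998 SHIFT [ 21.8  68.3 -48.7] TURN [23.48 -0.43 -0.44] dist 87
[-0.25  0.5   0.41  1.86 -0.27  0.84  0.71]
```

>>> servo_tool --motion '[[[22,68,-49],[23.5,-0.4,-0.4],-1],[[22,68,-49],[23.5,-0.4,-0.4],-1],[[22,68,-49],[23.5,-0.4,-0.4],-1],[[22,68,-49],[23.5,-0.4,-0.4],-1],[[22,68,-49],[23.5,-0.4,-0.4],-1]]'

```text
time_s: 11.82
eef_pos: [599.1, -6.0, 149.2]
orientation: [0.498, 0.502, -0.498, 0.502]
wrist_force: [-1.4, -1.0, -0.6]
finger_gap: 1.003
```

```bash
python3 -c "
from h import *
plan((600.5,-5.5,60),0)"
```

```text
t 11.82 pos [599.1  -6.  149.2] F [-1.4 -1.  -0.6] gap 1.003 SHIFT [89.2  1.4 -0.5] TURN [0.39 0.03 0.02] dist 89
```

>>> servo_tool --motion '[[[35,1.4,-0.5],[0.4,0,0],-1],[[65,1.4,-0.5],[0.4,0,0],-1],[[85,1.4,-0.5],[0.4,0,0],-1],[[89,1.4,-0.5],[0.4,0,0],-1],[[89,1.4,-0.5],[0.4,0,0],1],[[89,1.4,-0.5],[0.4,0,0],1],[[89,1.4,-0.5],[0.4,0,0],1],[[89,1.4,-0.5],[0.4,0,0],1],[[89,1.4,-0.5],[0.4,0,0],1],[[89,1.4,-0.5],[0.4,0,0],1]]'

```text
time_s: 12.65
eef_pos: [602.7, -6.6, 63.6]
orientation: [0.502, 0.499, -0.499, 0.501]
wrist_force: [-1.5, 0.4, 5.1]
finger_gap: 0.629
```

>>> servo_tool --motion '[[[0,0,0],[0,0,0],1],[[0,0,0],[0,0,0],1],[[0,0,0],[0,0,0],1]]'

```text
time_s: 12.9
eef_pos: [602.7, -6.6, 63.6]
orientation: [0.502, 0.499, -0.499, 0.501]
wrist_force: [-0.9, 0.5, 5.8]
finger_gap: 0.629
```

```bash
python3 -c "
from h import *
plan((337,-346,190),4)"
```

```text
t 12.9 pos [602.7  -6.6  63.6] F [-0.9  0.5  5.8] gap 0.629 SHIFT [-128.  -264.8  339.5] TURN [-4.05 -0.04 -0.29] dist 449
```

>>> servo_tool --motion '[[[-40,0,0],[0,0,0],1],[[-80,0,0],[0,0,0],1],[[-115,0,0],[0,0,0],1],[[-128,-264,340],[-4,0,0],1],[[-128,-264,340],[-4,0,0],1],[[-128,-264,340],[-4,0,0],1],[[-128,-264,340],[-4,0,0],1],[[-128,-264,340],[-4,0,0],1],[[-128,-264,340],[-4,0,0],1],[[-128,-264,340],[-4,0,0],1]]'

```text
time_s: 13.73
eef_pos: [420.9, -237.8, 185.8]
orientation: [0.484, 0.516, -0.481, 0.518]
wrist_force: [0.2, -0.6, -1.3]
finger_gap: 0.629
```

```bash
python3 -c "
from h import *
plan((337,-346,190),4)"
```

```text
t 13.73 pos [ 420.9 -237.8  185.8] F [ 0.2 -0.6 -1.3] gap 0.629 SHIFT [ -4.7 -91.2 102.1] TURN [-0.04 -0.04 -0.21] dist 137
```

>>> servo_tool --motion '[[[-4,-91,102],[0,0,0],1],[[-4,-91,102],[0,0,0],1],[[-4,-91,102],[0,0,0],1],[[-4,-91,102],[0,0,0],1],[[-4,-91,102],[0,0,0],1],[[-4,-91,102],[0,0,0],1]]'

```text
time_s: 14.23
eef_pos: [338.3, -344.9, 189.2]
orientation: [0.484, 0.516, -0.482, 0.517]
wrist_force: [1.4, 0.0, -0.6]
finger_gap: 0.627
```

```bash
python3 -c "
from h import *
plan((337,-346,39),4)"
```

```text
t 14.23 pos [ 338.3 -344.9  189.2] F [ 1.4  0.  -0.6] gap 0.627 SHIFT [150.2  -1.9   1.1] TURN [-0.17 -0.05 -0.21] dist 150
```

>>> servo_tool --motion '[[[40,-2,1],[0,0,0],1],[[80,-2,1],[0,0,0],1],[[115,-2,1],[0,0,0],1],[[135,-2,1],[0,0,0],1],[[145,-2,1],[0,0,0],1],[[149,-2,1],[0,0,0],1],[[149,-2,1],[0,0,0],-1],[[149,-2,1],[0,0,0],-1],[[149,-2,1],[0,0,0],-1],[[149,-2,1],[0,0,0],-1]]'

```text
time_s: 15.07
eef_pos: [338.4, -346.2, 41.1]
orientation: [0.483, 0.516, -0.481, 0.519]
wrist_force: [0.4, 0.4, 0.2]
finger_gap: 0.905
```

>>> servo_tool --motion '[[[0,0,0],[0,0,0],-1],[[-20,0,0],[0,0,0],-1],[[-50,0,0],[0,0,0],-1],[[-90,0,0],[0,0,0],-1],[[-130,0,0],[0,0,0],-1],[[-150,0,0],[0,0,0],1],[[-150,0,0],[0,0,0],1]]'

```text
time_s: 15.65
eef_pos: [338.9, -348.0, 194.6]
orientation: [0.484, 0.513, -0.481, 0.52]
wrist_force: [0.5, -0.6, -0.4]
finger_gap: 0.873
```

```bash
python3 -c "
from h import *
# board frame
cx,cy=673.3,-186; a=-0.072
ex=np.array([np.cos(a),np.sin(a)]);ey=np.array([-ex[1],ex[0]])
print('behind cheese TCP', np.r_[623,141.5]-ex*(80+35))
plan((508,150,190),86)
print(env.state()['q'].round(2))
p,d=vision.snapshot('top');np.savez('pics/top7',p=p,d=d);crop(p,168,100,300,190,2,'pics/t7.png')
p,d=vision.snapshot('side');crop(p,235,70,120,90,4,'pics/s7.png')"
```

```text
behind cheese TCP [508.29795125 149.77284793]
t 15.65 pos [ 338.9 -348.   194.6] F [ 0.5 -0.6 -0.4] gap 0.873 SHIFT [   4.5  202.8 -485.3] TURN [-82.07   0.63  -0.3 ] dist 526
[ 0.2   0.36  0.63  2.04 -0.29  0.82  1.06]
```

View pics/s7.png

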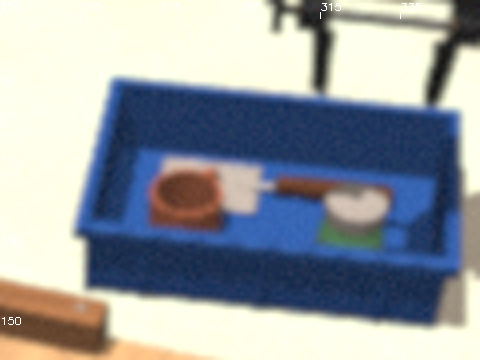

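View pics/t7.png

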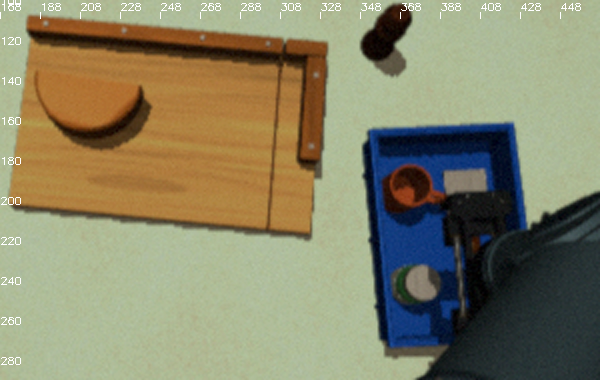

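>>> servo_tool --motion '[[[0,203,-485],[-82,0.6,-0.3],1],[[0,203,-485],[-82,0.6,-0.3],1],[[0,203,-485],[-82,0.6,-0.3],1],[[0,203,-485],[-82,0.6,-0.3],1],[[0,203,-485],[-82,0.6,-0.3],1],[[0,203,-485],[-82,0.6,-0.3],1],[[0,203,-485],[-82,0.6,-0.3],1],[[0,203,-485],[-82,0.6,-0.3],1],[[0,203,-485],[-82,0.6,-0.3],1],[[0,203,-485],[-82,0.6,-0.3],1]]'

```text
time_s: 16.58
eef_pos: [469.9, 50.7, 189.3]
orientation: [0.088, 0.705, -0.085, 0.699]
wrist_force: [0.6, -0.3, -0.2]
finger_gap: 0.033
```

```bash
python3 -c "
from h import *
plan((508,150,150),86);print(env.state()['q'].round(2))"
```

```text
t 16.58 pos [469.9  50.7 189.3] F [ 0.6 -0.3 -0.2] gap 0.033 SHIFT [ 39.4 105.5  13.2] TURN [-10.07  -0.52  -0.18] dist 113
[-0.37  0.31  0.2   2.04 -0.09  0.8   1.22]
```

>>> servo_tool --motion '[[[39,105.5,13],[-10,-0.5,0],1],[[39,105.5,13],[-10,-0.5,0],1],[[39,105.5,13],[-10,-0.5,0],1],[[39,105.5,13],[-10,-0.5,0],1],[[39,105.5,13],[-10,-0.5,0],1]]'

```text
time_s: 17.0
eef_pos: [508.0, 148.9, 149.7]
orientation: [0.027, 0.707, -0.026, 0.706]
wrist_force: [-0.0, -0.6, -0.5]
finger_gap: 0.003
```

```bash
python3 -c "
from h import *
plan((508,150,48),86);print(env.state()['q'].round(2))
plan((524,148,48),86);plan((594,143,48),86)"
```

```text
t 17.0 pos [508.  148.9 149.7] F [-0.  -0.6 -0.5] gap 0.003 SHIFT [1.017e+02 9.000e-01 1.000e-01] TURN [-0.27 -0.08 -0.12] dist 102
[-0.47  0.46  0.13  1.94 -0.09  0.76  1.21]
t 17.0 pos [508.  148.9 149.7] F [-0.  -0.6 -0.5] gap 0.003 SHIFT [1.016e+02 1.000e-01 1.620e+01] TURN [-0.27 -0.08 -0.12] dist 103
t 17.0 pos [508.  148.9 149.7] F [-0.  -0.6 -0.5] gap 0.003 SHIFT [101.5   0.3  86.4] TURN [-0.27 -0.08 -0.12] dist 133
```

>>> servo_tool --motion '[[[35,0,0],[0,0,0],1],[[70,0,0],[0,0,0],1],[[95,0,0],[0,0,0],1],[[102,0,0],[0,0,0],1],[[102,0,8],[0,0,0],1],[[102,0,16],[0,0,0],1],[[102,0,22],[0,0,0],1],[[102,0,28],[0,0,0],1],[[102,0,34],[0,0,0],1],[[102,0,40],[0,0,0],1]]'

```text
time_s: 17.83
eef_pos: [548.0, 145.4, 51.4]
orientation: [0.028, 0.707, -0.026, 0.706]
wrist_force: [-10.2, -0.0, 8.3]
finger_gap: 0.007
```

>>> servo_tool --motion '[[[0,0,6],[0,0,0],1],[[0,0,12],[0,0,0],1],[[0,0,18],[0,0,0],1],[[0,0,24],[0,0,0],1],[[0,0,30],[0,0,0],1],[[0,0,36],[0,0,0],1],[[0,0,42],[0,0,0],1]]'

```text
time_s: 18.42
eef_pos: [590.7, 142.0, 51.4]
orientation: [0.028, 0.706, -0.026, 0.707]
wrist_force: [-6.1, 0.1, 3.0]
finger_gap: 0.006
```

```bash
python3 -c "
from h import *
plan((594,143,48),86)
p,d=vision.snapshot('top');np.savez('pics/top8',p=p,d=d);crop(p,168,100,172,125,4,'pics/t8.png')
p,d=vision.snapshot('side');np.savez('pics/side8',p=p,d=d);crop(p,135,125,170,170,3,'pics/s8.png')"
```

```text
t 18.42 pos [590.7 142.   51.4] F [-6.1  0.1  3. ] gap 0.006 SHIFT [3.4 1.3 3.2] TURN [-0.42  0.01 -0.2 ] dist 5
```

View pics/t8.png

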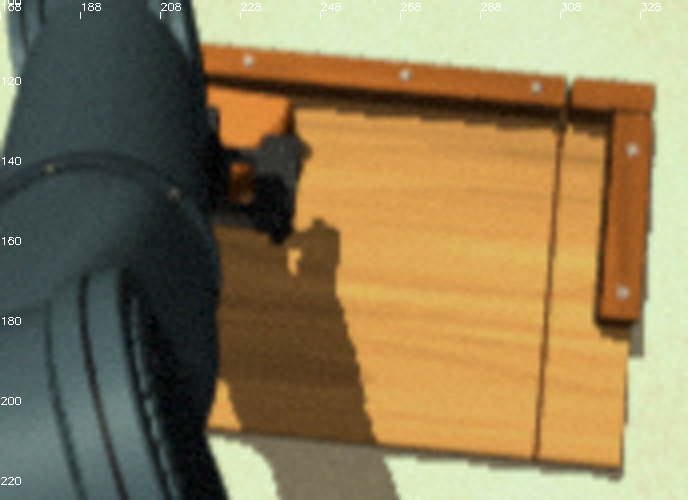

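View pics/s8.png

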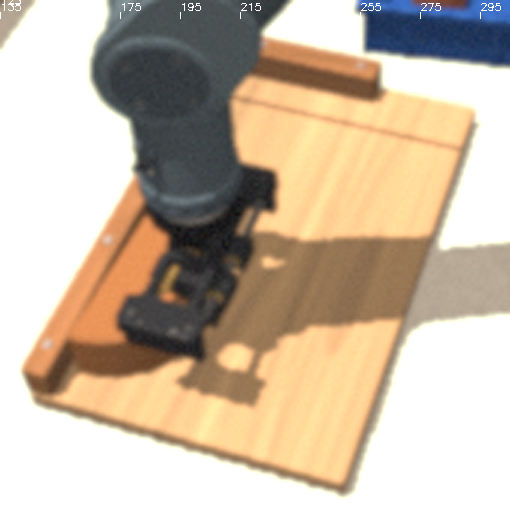

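>>> servo_tool --motion '[[[0,0,2],[0,0,0],1],[[0,0,4],[0,0,0],1],[[0,0,6],[0,0,0],1],[[0,0,8],[0,0,0],1],[[0,0,10],[0,0,0],1]]'

```text
time_s: 18.93
eef_pos: [599.7, 141.3, 51.1]
orientation: [0.028, 0.707, -0.026, 0.706]
wrist_force: [-8.4, 1.1, 6.5]
finger_gap: 0.006
```

>>> servo_tool --motion '[[[0,0,1.5],[0,0,0],1],[[0,0,3],[0,0,0],1],[[0,0,4],[0,0,0],1]]'

```text
time_s: 19.18
eef_pos: [603.4, 141.0, 51.1]
orientation: [0.028, 0.707, -0.026, 0.706]
wrist_force: [-12.5, 0.8, 10.5]
finger_gap: 0.006
```

>>> servo_tool --motion '[[[0,0,1.5],[0,0,0],1],[[0,0,3],[0,0,0],1]]'

```text
time_s: 19.35
eef_pos: [603.5, 140.9, 50.9]
orientation: [0.028, 0.709, -0.026, 0.704]
wrist_force: [-22.4, 1.0, 20.9]
finger_gap: 0.004
```

>>> servo_tool --motion '[[[0,0,1.5],[0,0,0],1],[[0,0,3],[0,0,0],1]]'

```text
time_s: 19.52
eef_pos: [603.9, 140.6, 50.7]
orientation: [0.028, 0.711, -0.026, 0.702]
wrist_force: [-29.7, -0.7, 27.1]
finger_gap: 0.005
```

```bash
python3 -c "
from h import *
plan((565,160,51),86)
plan((560,195,51),36)
plan((635.8,217.8,51),36)"
```

```text
t 19.52 pos [603.9 140.6  50.7] F [-29.7  -0.7  27.1] gap 0.005 SHIFT [  0.2  16.4 -40.2] TURN [-0.36 -0.73 -0.08] dist 43
t 19.52 pos [603.9 140.6  50.7] F [-29.7  -0.7  27.1] gap 0.005 SHIFT [  0.3  50.9 -47.9] TURN [49.64 -0.72  0.25] dist 70
t 19.52 pos [603.9 140.6  50.7] F [-29.7  -0.7  27.1] gap 0.005 SHIFT [-0.6 79.4 26. ] TURN [49.64 -0.72  0.25] dist 84
```

>>> servo_tool --motion '[[[0,0,-25],[0,0,0],1],[[0,10,-50],[7,0,0],1],[[0,35,-55],[14,0,0],1],[[0,60,-55],[21,0,0],1],[[0,85,-45],[28,0,0],1],[[0,90,-30],[35,0,0],1],[[0,92,-15],[42,0,0],1],[[0,90,5],[50,0,0],1],[[0,84,20],[50,0,0],1],[[0,84,20],[50,0,0],1]]'

```text
time_s: 20.35
eef_pos: [642.2, 220.2, 52.2]
orientation: [0.326, 0.626, -0.322, 0.631]
wrist_force: [0.3, -1.2, -0.7]
finger_gap: 0.007
```

```bash
python3 -c "
from h import *
plan((635.8,217.8,51),36)
ey=np.array([.0719,.9974])
plan(np.r_[np.array([635.8,217.8])-100*ey,51],36)
p,d=vision.snapshot('top');np.savez('pics/top9',p=p,d=d);crop(p,168,100,172,125,4,'pics/t9.png')
p,d=vision.snapshot('side');np.savez('pics/side9',p=p,d=d);crop(p,135,125,170,170,3,'pics/s9.png')"
```

```text
t 20.35 pos [642.2 220.2  52.2] F [ 0.3 -1.2 -0.7] gap 0.007 SHIFT [ 1.1 -6.6 -1.7] TURN [-0.59  0.21 -0.48] dist 7
t 20.35 pos [642.2 220.2  52.2] F [ 0.3 -1.2 -0.7] gap 0.007 SHIFT [  0.9 -70.3  75.4] TURN [-0.59  0.21 -0.48] dist 103
```

View pics/t9.png

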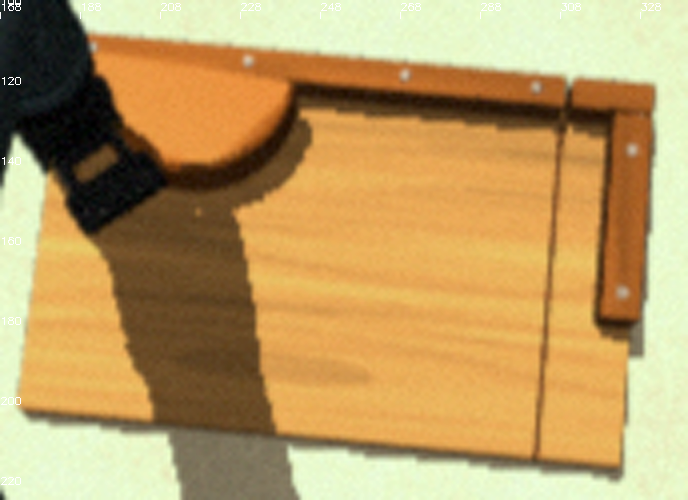

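View pics/s9.png

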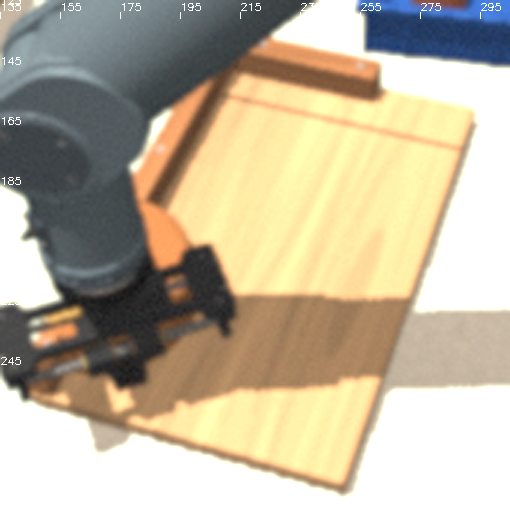

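>>> servo_tool --motion '[[[0,-5,6],[0,0,0],1],[[0,-10,12],[0,0,0],1],[[0,-13,16],[0,0,0],1],[[0,-16,20],[0,0,0],1],[[0,-19,23],[0,0,0],1]]'

```text
time_s: 20.87
eef_pos: [635.5, 193.4, 50.8]
orientation: [0.325, 0.629, -0.321, 0.629]
wrist_force: [0.1, 4.1, -0.1]
finger_gap: 0.009
```

>>> servo_tool --motion '[[[0,-3.2,3.8],[0,0,0],1],[[0,-6.4,7.7],[0,0,0],1],[[0,-9.6,11.5],[0,0,0],1],[[0,-12.7,15.4],[0,0,0],1]]'

```text
time_s: 21.2
eef_pos: [634.6, 173.0, 50.8]
orientation: [0.325, 0.628, -0.321, 0.629]
wrist_force: [-1.0, 4.9, -0.3]
finger_gap: 0.008
```

```bash
python3 -c "
from h import *
plan((600,100,51),36)
print(ray('top',242.25,121.2,90))
p,d=vision.snapshot('top');np.savez('pics/top10',p=p,d=d);crop(p,168,100,172,125,4,'pics/t10.png')"
```

```text
t 21.2 pos [634.6 173.   50.8] F [-1.   4.9 -0.3] gap 0.008 SHIFT [ -0.6 -70.6  39.2] TURN [-0.41 -0.07 -0.3 ] dist 81
[680.60922342  53.23785024  90.        ]
```

View pics/t10.png

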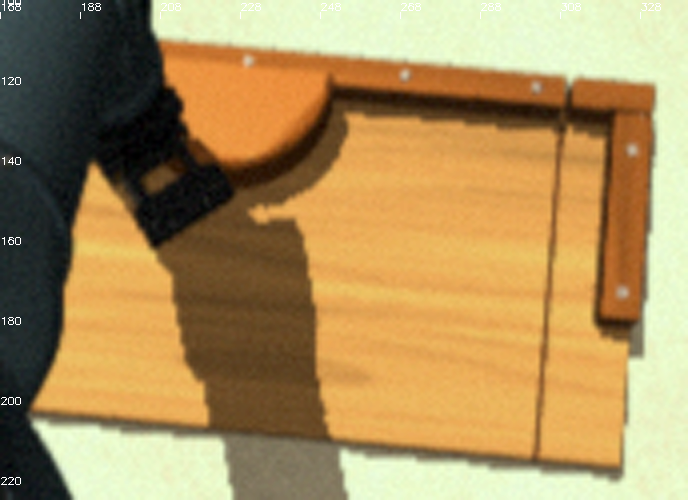

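>>> servo_tool --motion '[[[0,-6.4,7.7],[0,0,0],1],[[0,-12.7,15.4],[0,0,0],1],[[0,-19.1,23.1],[0,0,0],1],[[0,-25.5,30.8],[0,0,0],1],[[0,-31.9,38.5],[0,0,0],1],[[0,-38.2,46.3],[0,0,0],1],[[0,-44.6,54],[0,0,0],1],[[0,-51,61.7],[0,0,0],1],[[0,-57.3,69.4],[0,0,0],1],[[0,-63.7,77.1],[0,0,0],1]]'

```text
time_s: 22.08
eef_pos: [627.5, 74.6, 50.7]
orientation: [0.325, 0.629, -0.321, 0.629]
wrist_force: [-1.8, 8.3, 3.9]
finger_gap: 0.004
```

```bash
python3 -c "
from h import *
plan((600,100,51),36)
p,d=vision.snapshot('top');np.savez('pics/top11',p=p,d=d);crop(p,168,100,172,125,4,'pics/t11.png')"
```

```text
t 22.08 pos [627.5  74.6  50.7] F [-1.8  8.3  3.9] gap 0.004 SHIFT [ -0.3  -7.5 -36.6] TURN [-0.34 -0.17 -0.34] dist 37
```

View pics/t11.png

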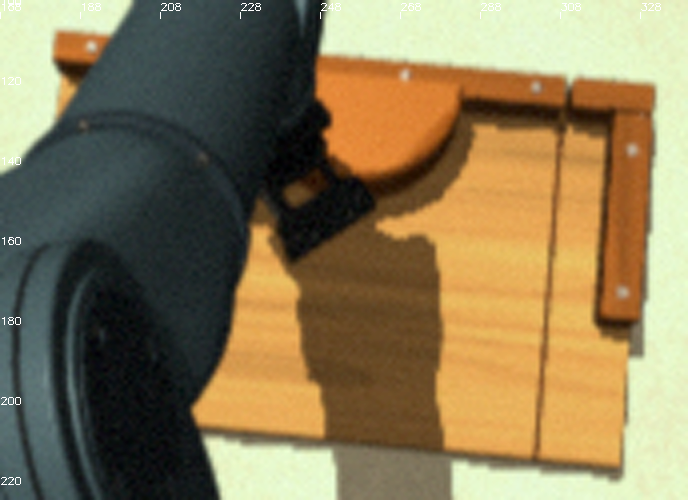

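```bash
python3 -c "
from h import *
a=ray('top',168+461/4,100+90/4,90);b=ray('top',168+612/4,100+112/4,66);c=ray('top',168+600/4,100+317/4,66)
print(a,b,c)
ex=np.array([.9974,-.0719,0]);ey=np.array([.0719,.9974,0])
for s in(b,c): print((a-s)@ey)"
```

```text
[679.35706316 -68.33962261  90.        ] [ 673.58371889 -183.99591085   66.        ] [ 515.25489683 -174.36076415   66.        ]
115.77068534364705
117.54443233132889
```

>>> servo_tool --motion '[[[0,-6.4,7.7],[0,0,0],1],[[0,-12.7,15.4],[0,0,0],1],[[0,-19.1,23.1],[0,0,0],1],[[0,-25.5,30.8],[0,0,0],1],[[0,-31.9,38.5],[0,0,0],1],[[0,-38.2,46.3],[0,0,0],1],[[0,-44.6,54],[0,0,0],1],[[0,-51,61.7],[0,0,0],1],[[0,-57.3,69.4],[0,0,0],1],[[0,-63,76],[0,0,0],1]]'

```text
time_s: 22.97
eef_pos: [620.4, -22.3, 50.5]
orientation: [0.325, 0.63, -0.32, 0.629]
wrist_force: [-1.4, 10.0, 5.7]
finger_gap: 0.007
```

```bash
python3 -c "
from h import *
plan((600,100,51),36)
p,d=vision.snapshot('top');np.savez('pics/top12',p=p,d=d);crop(p,238,100,102,125,5,'pics/t12.png')"
```

```text
t 22.97 pos [620.4 -22.3  50.5] F [-1.4 10.   5.7] gap 0.007 SHIFT [   0.4   54.8 -111.2] TURN [-0.28 -0.27 -0.37] dist 124
```

View pics/t12.png

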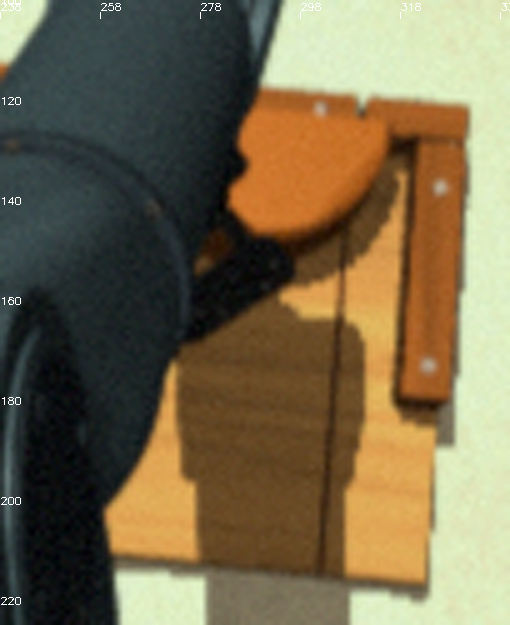

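>>> servo_tool --motion '[[[0,-1.9,2.3],[0,0,0],1],[[0,-3.8,4.6],[0,0,0],1],[[0,-5.7,6.9],[0,0,0],1],[[0,-7.6,9.2],[0,0,0],1],[[0,-8.9,10.8],[0,0,0],1]]'

```text
time_s: 23.43
eef_pos: [619.4, -35.7, 50.4]
orientation: [0.325, 0.63, -0.32, 0.629]
wrist_force: [-2.0, 12.7, 8.6]
finger_gap: 0.004
```

>>> servo_tool --motion '[[[0,-1.3,1.5],[0,0,0],1],[[0,-2.6,3.1],[0,0,0],1]]'

```text
time_s: 23.6
eef_pos: [619.2, -39.4, 50.5]
orientation: [0.325, 0.63, -0.32, 0.629]
wrist_force: [-2.2, 12.7, 8.3]
finger_gap: 0.006
```

>>> servo_tool --motion '[[[0,-1,1.2],[0,0,0],1],[[0,-1.3,1.5],[0,0,0],1]]'

```text
time_s: 23.77
eef_pos: [619.0, -40.3, 50.4]
orientation: [0.326, 0.63, -0.319, 0.629]
wrist_force: [-1.9, 14.2, 7.3]
finger_gap: 0.008
```

>>> servo_tool --motion '[[[0,-1.3,1.5],[0,0,0],1],[[0,-1.3,1.5],[0,0,0],1]]'

```text
time_s: 23.93
eef_pos: [618.7, -40.6, 50.3]
orientation: [0.326, 0.631, -0.318, 0.628]
wrist_force: [-3.1, 17.4, 8.7]
finger_gap: 0.006
```

>>> servo_tool --motion '[[[0,-1.3,1.5],[0,0,0],1],[[0,-1.3,1.5],[0,0,0],1]]'

```text
time_s: 24.1
eef_pos: [618.3, -40.9, 50.0]
orientation: [0.326, 0.632, -0.317, 0.628]
wrist_force: [-3.4, 20.4, 8.7]
finger_gap: 0.005
```

```bash
python3 -c "
from h import *
plan((600,100,51),36)
p,d=vision.snapshot('top');np.savez('pics/top13',p=p,d=d);crop(p,238,100,102,125,5,'pics/t13.png')"
```

```text
t 24.1 pos [618.3 -40.9  50. ] F [-3.4 20.4  8.7] gap 0.005 SHIFT [   0.9   67.8 -124.9] TURN [-0.08 -0.58 -0.47] dist 142
```

View pics/t13.png

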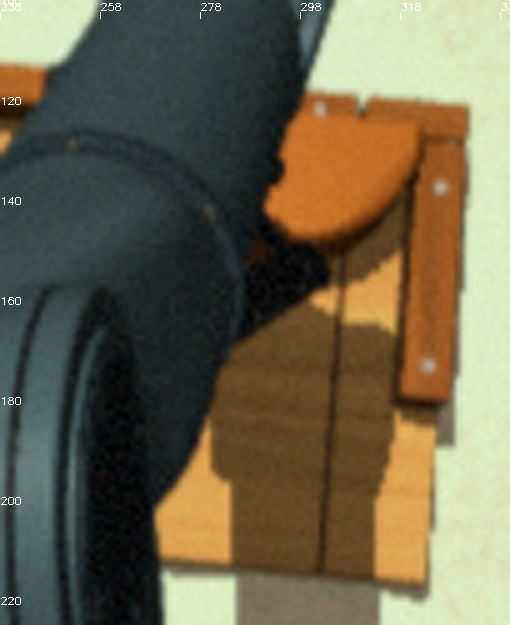

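```bash
python3 -c "
from h import *
plan((598,-12,51),36)
plan((555,-45,51),60)
plan((568,-93,42),86)"
```

```text
t 24.15 pos [618.4 -41.   50.1] F [-3.7 20.   8.2] gap 0.005 SHIFT [ -0.5   0.5 -35.4] TURN [-0.09 -0.57 -0.47] dist 35
t 24.15 pos [618.4 -41.   50.1] F [-3.7 20.   8.2] gap 0.005 SHIFT [ -1.  -53.6 -33.9] TURN [-24.09  -0.46  -0.58] dist 63
t 24.15 pos [618.4 -41.   50.1] F [-3.7 20.   8.2] gap 0.005 SHIFT [  7.4 -71.3  12.7] TURN [-50.09  -0.33  -0.68] dist 73
```

>>> servo_tool --motion '[[[0,2,-20],[0,0,0],1],[[0,0,-40],[0,0,0],1],[[0,-27,-42],[-7,0,0],1],[[0,-55,-40],[-14,0,0],1],[[0,-65,-30],[-21,0,0],1],[[0,-72,-15],[-28,0,0],1],[[4,-74,0],[-35,0,0],1],[[7,-74,9],[-42,0,0],1],[[7,-74,9],[-50,0,0],1],[[7,-74,9],[-50,0,0],1]]'

```text
time_s: 24.98
eef_pos: [563.2, -102.8, 42.3]
orientation: [0.027, 0.706, -0.026, 0.708]
wrist_force: [-0.5, 0.2, -0.4]
finger_gap: 0.004
```

```bash
python3 -c "
from h import *
plan((569,-93,42),86)
p,d=vision.snapshot('top');np.savez('pics/top14',p=p,d=d);crop(p,238,100,102,125,5,'pics/t14.png')
p,d=vision.snapshot('side');np.savez('pics/side14',p=p,d=d);crop(p,165,115,140,130,4,'pics/s14.png')"
```

```text
t 24.98 pos [ 563.2 -102.8   42.3] F [-0.5  0.2 -0.4] gap 0.004 SHIFT [ 0.3 10.2  5.1] TURN [-0.34  0.15 -0.07] dist 11
```

View pics/t14.png

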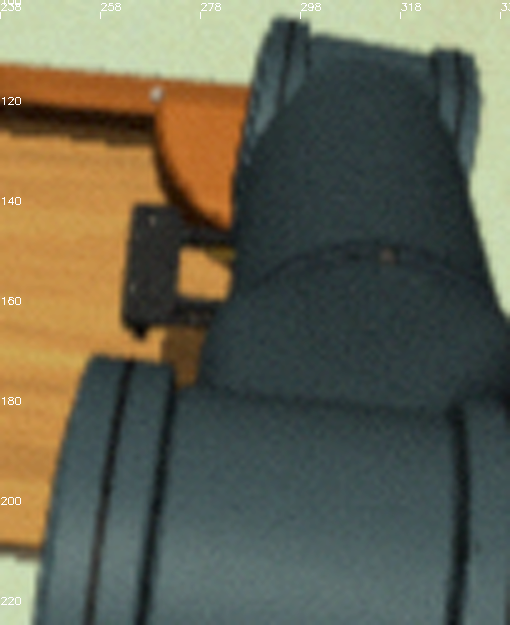

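View pics/s14.png

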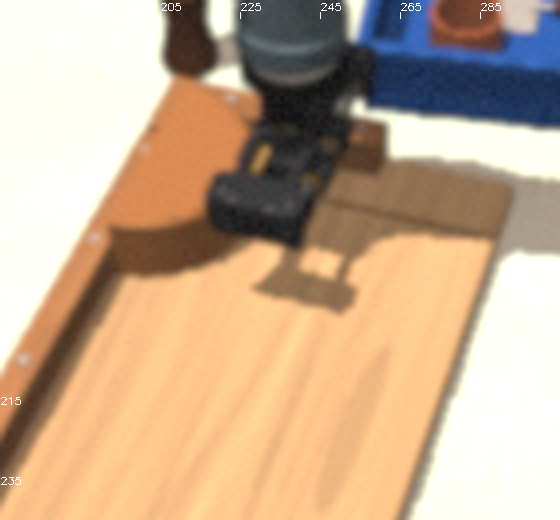

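```bash
python3 -c "
from h import *
print(ray('side',192,172,90),ray('top',238+156/5,100+112/5,90))
plan((568,-88,42),86)
"
```

```text
[677.5821259  -16.56910085  90.        ] [678.71089027 -26.74348217  90.        ]
t 25.08 pos [ 563.2 -101.1   42.4] F [1.4 0.1 0.2] gap 0.006 SHIFT [ 0.4 13.4  3.8] TURN [-0.69  0.14 -0.15] dist 14
```

>>> servo_tool --motion '[[[0,13,4],[-0.6,0,0],1],[[0,13,8],[-0.6,0,0],1],[[0,13,12],[-0.6,0,0],1],[[0,13,15],[-0.6,0,0],1],[[0,13,15],[-0.6,0,0],1]]'

```text
time_s: 25.5
eef_pos: [580.7, -88.0, 42.7]
orientation: [0.025, 0.705, -0.023, 0.708]
wrist_force: [-0.3, -0.5, 0.6]
finger_gap: 0.007
```

>>> servo_tool --motion '[[[0,0,2],[0,0,0],1],[[0,0,4],[0,0,0],1]]'

```text
time_s: 25.67
eef_pos: [583.6, -88.6, 42.6]
orientation: [0.025, 0.706, -0.023, 0.708]
wrist_force: [-0.4, -1.6, -0.2]
finger_gap: 0.006
```

>>> servo_tool --motion '[[[0,0,2],[0,0,0],1],[[0,0,3],[0,0,0],1]]'

```text
time_s: 25.83
eef_pos: [587.0, -88.7, 42.7]
orientation: [0.025, 0.706, -0.023, 0.708]
wrist_force: [-0.1, -0.6, -0.8]
finger_gap: 0.005
```

>>> servo_tool --motion '[[[0,0,1.5],[0,0,0],1],[[0,0,2],[0,0,0],1]]'

```text
time_s: 26.0
eef_pos: [588.9, -88.8, 42.7]
orientation: [0.025, 0.706, -0.023, 0.708]
wrist_force: [-0.3, -1.3, 0.0]
finger_gap: 0.004
```

>>> servo_tool --motion '[[[0,0,1],[0,0,0],1],[[0,0,2],[0,0,0],1]]'

```text
time_s: 26.17
eef_pos: [590.7, -88.9, 42.7]
orientation: [0.025, 0.706, -0.023, 0.708]
wrist_force: [0.2, 0.2, -0.3]
finger_gap: 0.005
```

>>> servo_tool --motion '[[[0,0,1],[0,0,0],1],[[0,0,2],[0,0,0],1]]'

```text
time_s: 26.33
eef_pos: [591.3, -88.9, 42.5]
orientation: [0.025, 0.707, -0.023, 0.707]
wrist_force: [-6.6, 1.3, 5.1]
finger_gap: 0.0
```

>>> servo_tool --motion '[[[0,0,1.5],[0,0,0],1],[[0,0,3],[0,0,0],1]]'

```text
time_s: 26.5
eef_pos: [591.3, -88.9, 42.1]
orientation: [0.025, 0.709, -0.023, 0.704]
wrist_force: [-16.8, 2.1, 14.8]
finger_gap: 0.006
```

>>> servo_tool --motion '[[[0,0,1.5],[0,0,0],1],[[0,0,2.5],[0,0,0],1]]'

```text
time_s: 26.67
eef_pos: [591.3, -88.8, 41.9]
orientation: [0.026, 0.711, -0.022, 0.703]
wrist_force: [-22.9, 3.8, 20.2]
finger_gap: 0.008
```

>>> servo_tool --motion '[[[-1,0,-0.5],[0,0,0],1],[[-1,0,-0.5],[0,0,0],1],[[-1,0,-0.5],[0,0,0],1]]'

```text
time_s: 26.92
eef_pos: [591.4, -88.6, 42.1]
orientation: [0.025, 0.71, -0.022, 0.703]
wrist_force: [-14.8, 2.0, 6.0]
finger_gap: 0.006
```

>>> servo_tool --motion '[[[0,0,0],[0,0,0],1],[[0,0,0],[0,0,0],1],[[0,0,0],[0,0,0],1],[[0,0,0],[0,0,0],1],[[0,0,0],[0,0,0],1],[[0,0,0],[0,0,0],1],[[0,0,0],[0,0,0],1],[[0,0,0],[0,0,0],1]]'

```text
time_s: 27.58
eef_pos: [591.4, -88.6, 42.0]
orientation: [0.025, 0.71, -0.022, 0.703]
wrist_force: [-14.8, 2.2, 6.7]
finger_gap: 0.008
```

```bash
python3 -c "
from h import *
plan((568,-88,42),86)
p,d=vision.snapshot('top');np.savez('pics/top15',p=p,d=d);crop(p,238,100,210,190,3,'pics/t15.png')
P=cloud('top',d)
p,d=vision.snapshot('side');np.savez('pics/side15',p=p,d=d);crop(p,165,60,190,185,3,'pics/s15.png')
P2=cloud('side',d)
ex=np.array([.9974,-.0719]);ey=np.array([.0719,.9974])
for p in (P,P2):
  Q=p.reshape(-1,3);B=np.c_[(Q[:,:2]-[673.3,-186])@ex,(Q[:,:2]-[673.3,-186])@ey,Q[:,2]]
  m=(B[:,0]>-60)&(B[:,0]<8)&(B[:,1]>-5)&(B[:,1]<170)&(abs(B[:,2]-90)<6)
  print(m.sum(),B[m].min(0),B[m].max(0)); A=np.c_[B[m][:,:2],np.ones(m.sum())];print('tilt',np.linalg.lstsq(A,B[m][:,2],rcond=None)[0])
"
```

```text
t 27.58 pos [591.4 -88.6  42. ] F [-14.8   2.2   6.7] gap 0.008 SHIFT [  0.2  -1.  -23.4] TURN [ 0.13 -0.56 -0.23] dist 23
130 [-44.21650248 131.01518002  84.81188778] [  2.46449154 160.21081844  95.26042912]
tilt [-1.39430394e-04 -5.78875610e-02  9.77688458e+01]
406 [-43.21907882   4.85513497  84.02612718] [ -0.27196578 160.61333079  92.13677958]
tilt [-1.27888797e-02 -1.02180462e-03  8.76295757e+01]
```

View pics/t15.png

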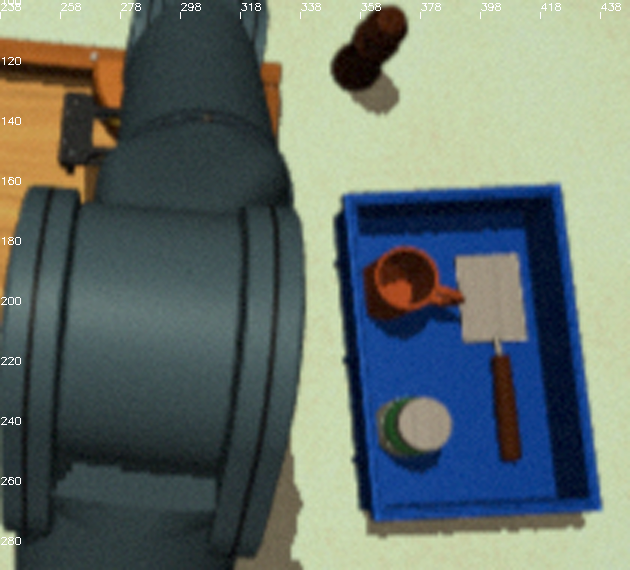

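View pics/s15.png

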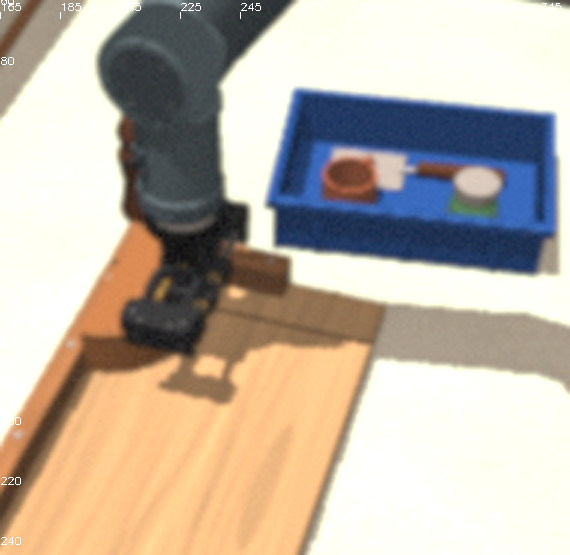

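>>> servo_tool --motion '[[[0,0,1.5],[0,0,0],1],[[0,0,2.5],[0,0,0],1],[[0,0,2.5],[0,0,0],1],[[0,0,2.5],[0,0,0],1],[[0,0,2.5],[0,0,0],1],[[0,0,2.5],[0,0,0],1],[[0,0,2.5],[0,0,0],1]]'

```text
time_s: 28.27
eef_pos: [591.3, -88.5, 42.0]
orientation: [0.026, 0.712, -0.022, 0.701]
wrist_force: [-22.4, 3.7, 15.1]
finger_gap: 0.005
```

>>> servo_tool --motion '[[[0,0,0],[0,0,0],1],[[0,0,0],[0,0,0],1],[[0,0,0],[0,0,0],1],[[0,0,0],[0,0,0],1],[[0,0,0],[0,0,0],1],[[0,0,0],[0,0,0],1],[[0,0,0],[0,0,0],1],[[0,0,0],[0,0,0],1]]'

```text
time_s: 28.93
eef_pos: [591.3, -88.6, 42.0]
orientation: [0.026, 0.712, -0.022, 0.701]
wrist_force: [-22.5, 3.8, 15.1]
finger_gap: 0.001
```

>>> servo_tool --motion '[[[0.3,0,0],[0,0,0],1],[[0.3,0,0],[0,0,0],1],[[0.3,0,0],[0,0,0],1],[[0.3,0,0],[0,0,0],1],[[0.3,0,0],[0,0,0],1],[[0.3,0,0],[0,0,0],1],[[0.3,0,0],[0,0,0],1],[[0.3,0,0],[0,0,0],1]]'

```text
time_s: 29.6
eef_pos: [591.3, -88.6, 42.0]
orientation: [0.026, 0.712, -0.022, 0.701]
wrist_force: [-24.1, 3.4, 18.1]
finger_gap: 0.004
```

```bash
python3 -c "
from h import *
s=env.state();print(s['wrist_force'],s['eef_pos'],s['joint_velocities'].round(4));
print(env.hand_in())"
```

```text
[-24.12154892   3.40275086  18.14805651] [591.31472677 -88.59738668  41.97000126] [-0.0021 -0.0024 -0.0006 -0.0007 -0.0003  0.0008 -0.0004]
the job is handed in; nothing more can be done
None
```

The mug, jar and spatula are in the blue crate, and the cheese is in the corner of the board, held there by the arm. I handed the job in at about 29.6 s with the push still on.

**Crate:** the last pictures show the mug and jar standing and the spatula lying inside.

**Cheese position:** it was pushed against the rail and slid until it met the end stop, where the force rose and it stopped moving. By camera, its far end is about 160 mm from the stop, as it should be. The cut face is within about 3 mm of the rail, close to what the cameras can resolve.

**Hold:** the push was steady at about 24 N into the rail and 18 N down, roughly 30 N in all. That is above the 20–25 N you suggested but far below the 80 N that would crush it. The hand is about 91 mm from the stop, 56 mm beyond the knife slot on the large part of the cheese.

**Not certain:**
- The forces on the rail and the bed could not be measured directly; I inferred them from the wrist force.
- Camera depth gave no reliable check of the cheese's tilt. The top camera was mostly blocked by the arm and its fit disagreed with the side camera's (about 0.06 against 0.01). The side picture shows it flat.
- The knife and the clean mug were not checked in the last close-up pictures, but the arm never worked near them. The mill looked unmoved.

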